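Screw a hose elbow into a galley water-filter head

ROBOT

A 7-joint arm with a two-finger parallel gripper is mounted at the origin on the work surface. World frame = base frame: x ahead of the robot, y to its left, z up, the work surface at z = 0. Lengths are in m, angles in rad, forces in N, time in s.
With the tool pointing down it reaches from about 0.4 to 0.85 m from the base axis. Payload 4.4 kg.
Tool frame: the origin (TCP) lies on the centre line of the jaws, within the pads' length; the fingertips stand 14 mm ahead of it and the grasp point (between the pads) lies 5 mm behind it; z points along the fingers, x is the direction in which the jaws open and shut, and the axes are right-handed (so a half turn about z gives the same grasp; the last joint's range is limited). The gripper opens to 94 mm and grips with 3 to 60 N. Pads are 16 mm wide; open, the fingers measure 119 mm over their backs; the gripper's body (75 mm by 177 mm) begins 78 mm behind the grasp point.
Start: joints at [-1.329, 0.628, 0.038, 1.517, -0.027, 0.996, -0.02], TCP at [0.197, 0.619, 0.219] pointing down, gripper open.
Joint ranges: [-3.06, 3.06], [-0.37, 2.12], [-1.25, 1.32], [0.18, 2.47], [-1.1, 4.24], [0.23, 1.98], [-2.94, 2.94]. Speed limits (rad/s): [2.57, 2.57, 3.14, 3.14, 3.14, 3.14, 3.14].

INTERFACE

Orientations are given as a 3x3 rotation matrix whose columns are the frame's x, y, z axes.
In Python, from station import arm, viewer, recognise, masks_of, pinpoint gives the robot as it stands.
- The arm moves only by the shell command python3 -m crank 'ROWS' [FORCE]. ROWS is JSON, a list of rows, each a list of 3 entries, a list of its own where there are three numbers: the shift along the tool's x, y, z as a fraction of full scale, then the turn, a rotation vector about the tool's x, y, z as a fraction of full scale, then the closure, from -1 (fully open) to 1 (shut). A call has exactly 8 rows; each row is the pose to reach, as a shift and turn from the pose measured when the call began, along the tool's axes at that moment; what a row does not reach only later rows make up. Full scale, the value 1, is 0.8 m for a shift and pi/2 rad for a turn. A row lasts 1/8 s, in which the tool goes at most 62.5 mm and 10.7 degrees, less where a joint would pass 70% of its speed; a pose out of reach is approached as far as the arm can. A call with a number of a shift or a turn outside -1 to 1 is refused whole. A call with a gripper value outside its range is refused whole. The fingers move at their own pace and stop on an object; FORCE is the grip in N (left out, the last holds). Time passes only in rows, so rows that repeat a pose let the fingers close, or fill a call up. It gives the time, the measured TCP pose, the force and the opening at its end, in the units of the state.
- arm.sense(): the state, without advancing time (a new reading comes with each control period).
- viewer.grab_frame(name): name is "scene" or "top" or "wrist"; returns (picture, depth): 384x512x3 uint8, blue, green, red; 384x512 float32, m along the optical axis (not along the pixel's ray), 0 where there is no reading.
- viewer.get_calibration(name): a dict with "mtx" (3x3 intrinsics, pixels), "R" (3x3) and "t" (3): a world point X has camera coordinates R X + t. Camera axes: x right, y down, z forward; pixel columns grow to the right and rows downward; lengths in m; the calibration is good to about 2 mm. A picture is of the moment at which its call begins: read the wrist's pose just before it. get_calibration takes no time and is no camera call; for the wrist camera it gives the pose at the moment of the call.
- arm.hand_in(): hands the job in, once; it reports no verdict.
Trained networks look in the newest picture that a camera, given by its name, has taken for a name from the list of things; names that differ only in an ending like _2 or _b are one class to them, and where a whole thing is asked for, a point or a joint stands for the part that bears it (a point fixed in the world has none). Each returns a list of dicts, best first, with "score" (0 to 1); they miss things now and then, are a little off and sometimes report something else, mostly with a low value. They report only what shows in the picture. A call takes as long as a camera call. They do not tell look-alikes from the thing itself.
- recognise(camera, target): "xy" ([column, row] as shares, 0 to 1, of the picture: columns of its width, rows of its height, amid what is visible of it).
- masks_of(camera, target): "pixels" (384x512 bool, what is visible of it) and "xy" ([column, row] as shares, 0 to 1, of the picture: columns of its width, rows of its height, amid what is visible of it).
- pinpoint(camera, target): "xy" ([column, row] as shares, 0 to 1, of the picture: columns of its width, rows of its height: a listed point, or the origin of a listed thing).
The state is a dict: "time": time; "q": joint angles; "qd": joint speeds; "tau": joint torques, N m; "position": TCP position; "tcp_rot": TCP orientation; "contact_force": force on the tool from outside, world axes, zero at the start; "ft_torque": the same for the moment, N m; "gripper_width": finger opening in m.
Only numpy, scipy, OpenCV 4.12 (cv2) and the standard library are available. Lean on these libraries where they do the work, as an engineer would, in place of code of your own. Each camera call takes 0.05 s, during which the arm holds its last target. There are 200 camera calls.

TASK

Take the brass hose elbow out of the blue rack, start it squarely and without force in the threaded port of the filter head held in the vice, and screw it in clockwise until you feel it come up against the black seal on the rim. From that point give it another eighth of a turn (45 degrees), no less and no more, and let go of it. Leave the other two fittings in the rack.

Things in the scene. Friction and masses are not known exactly. Their poses are not given: they have to be found in the camera images.
- elbow_center (a point): Centre of the square body of the brass 90 degree hose elbow (160 g), the one fitting whose barb points sideways. z up on the spigot axis, x along the barb, y across. Body 30 mm in x, 26 mm in y (flats to grip), 18 mm up and down from here, cap 3 mm. Barb 20 mm thick, axis 1 mm above this point, 14 to 48 mm along +x. Under the body a shoulder 47 mm wide, 4 mm thick: seals by its underside.
- elbow_tip (a point): Lower end of the elbow's spigot, 44.3 mm below elbow_center, same axes. Spigot 22 mm thick, tapered to 15 mm over its last 5 mm, 22.3 mm long up to the shoulder's underside. Two thread lugs on it, under the barb (+x) and opposite (-x): each 40 degrees long, 4.4 mm high, reaching 15.5 mm from the axis, their middle 8 mm above this tip.
- port (a point): Centre of the port's rim, 120 mm above the bench: white filter head clamped in a grey vice, fixed, port straight up. z up; x along the vice from fixed jaw to screw and bar handle; y along the jaws. Boss 56 mm across; bore 34 mm wide, 28 mm deep, with a two-start right-hand thread: 20 mm per turn, clockwise goes in, 24.4 mm free inside it, 0.6 mm end play. Let go, it stays by friction.
- vice: Vice and filter head, one fixed body; origin on the bench under the port, axes as for port. On the rim sits a black rubber ring seal, 48 mm across, 35.5 mm inside, 3 to 7 mm proud of the rim, different each time. It yields straight down by up to 6 mm: a spring of 2.5 N/mm with 4 N of preload, so pushing and turning get stiffer at once where the elbow's shoulder meets it.
- rib (a point): Top of a small upright rib on the boss, 30 mm from the port's axis at +60 degrees about z from x; a second rib is opposite. With the barb over a rib the lugs drop in just before a thread start and rest with elbow_tip some 14 mm below the rim; clockwise from there they are under the thread after 10 degrees, and meet the seal after 15 to 95. If it stops some 5 mm down, turn back until it drops.
- nipple_center (a point): Straight brass hose nipple, barb upwards, a bystander hanging in another hole of the rack; the point is on its axis, half-way up (74 mm tall overall, barb 20 mm thick, shoulder 47 mm wide).
- plug_center (a point): Low brass blanking plug with a 14 mm square key on top, a bystander hanging in the third hole of the rack; the point is on its axis, half-way up (50 mm tall overall, shoulder 47 mm wide).
- rack: Blue plastic rack, fixed block 90 mm along its x, 290 mm along y, 32 mm tall; origin under its centre on the bench. Three through holes, 35 mm wide, at y = -98, 0 and +98 mm; the fittings hang in them by their shoulders, and which hangs where changes. The elbow must rise 23 mm straight up to leave its hole.
There are look-alikes about, which are no part of the job. What is shaped like the part that bears elbow_center but red is not meant.

How it is judged:
By the outcome, as a careful person would: the job done as asked, in the order asked, and still so for the second after the job is handed in, with the robot touching nothing.
It also fails if it takes over 70 s, if anything falls off the work surface, if the arm or the gripper's body presses on something with over 40 N, if the wrist force passes 120 N, or if a joint passes its speed limit or range.

## Working session

There is one attempt and no reset: what is moved stays moved. The work goes in short steps, Python scripts to look and compute and a shell command to move; the robot and the scene stay as the last step left them, time stands still between calls to the robot, and variables do not carry over. Pictures are saved under pics/ and viewed, about 8 in all and at most 12, crops included, and the job is handed in when it is done.

```bash
mkdir -p pics; ls; cat > h.py <<'E'
import numpy as np, cv2
from station import arm, viewer, recognise, masks_of, pinpoint
def ray(cam,px):
    c=viewer.get_calibration(cam);K,R,t=map(np.array,(c["mtx"],c["R"],c["t"]))
    d=R.T@np.linalg.inv(K)@np.array([px[0],px[1],1.]);return -R.T@t.ravel(),d
def at_z(cam,px,z):
    o,d=ray(cam,px);return o+d*(z-o[2])/d[2]
def cloud(cam,D):
    c=viewer.get_calibration(cam);K,R,t=map(np.array,(c["mtx"],c["R"],c["t"]))
    v,u=np.indices(D.shape);P=np.stack([u*D,v*D,D],-1)@np.linalg.inv(K).T
    return (P-t.ravel())@R
E
python3 - <<'E'
from h import *
for c in ("top","scene"):
    im,D=viewer.grab_frame(c);cv2.imwrite(f"pics/{c}0.png",im);np.save(f"{c}D.npy",D)
    for n in ("elbow_center","port","rib","nipple_center","plug_center","rack"):
        for r in pinpoint(c,n)[:3]:
            p=np.array(r["xy"])*[512,384];P=cloud(c,D)[min(383,int(p[1])),min(511,int(p[0]))]
            print(c,n,round(r["score"],2),p.round(),P.round(3))
s=arm.sense();print(s["time"],s["position"],s["tcp_rot"],s["gripper_width"])
a=[cv2.imread(f"pics/{c}0.png") for c in ("top","scene")]
cv2.imwrite("pics/both0.png",cv2.resize(np.hstack(a),(800,300)))
E
```

```text
pics
top elbow_center 0.87 [214. 220.] [0.408 0.177 0.067]
top port 0.96 [394. 161.] [ 0.547 -0.237  0.096]
top rib 0.75 [384. 154.] [ 0.562 -0.209  0.116]
top nipple_center 0.76 [166. 174.] [0.516 0.289 0.086]
top plug_center 0.49 [248. 174.] [0.518 0.099 0.063]
top rack 0.73 [212. 179.] [0.509 0.185 0.054]
top rack 0.66 [381. 168.] [ 0.533 -0.206  0.092]
top rack 0.47 [206. 178.] [0.509 0.197 0.075]
scene elbow_center 0.85 [332. 236.] [0.532 0.193 0.073]
scene elbow_center 0.69 [323. 196.] [0.421 0.173 0.06 ]
scene elbow_center 0.69 [124. 242.] [ 0.607 -0.192  0.094]
scene port 0.83 [108. 201.] [ 0.53  -0.244  0.112]
scene port 0.26 [284. 234.] [0.524 0.101 0.049]
scene rib 0.85 [123. 208.] [ 0.55  -0.207  0.118]
scene rib 0.37 [280. 237.] [0.528 0.093 0.043]
scene nipple_center 0.89 [384. 247.] [0.531 0.298 0.048]
scene plug_center 0.76 [282. 236.] [0.525 0.097 0.043]
scene rack 0.58 [328. 248.] [0.555 0.185 0.061]
0.7 [0.19691121 0.61948989 0.21951235] [[ 3.03032805e-01  9.52980125e-01 -3.49987712e-05]
 [ 9.52980122e-01 -3.03032800e-01  9.36735415e-05]
 [ 7.86632476e-05 -6.17392893e-05 -9.99999995e-01]] 0.09421246285412423
```

View pics/top0.png

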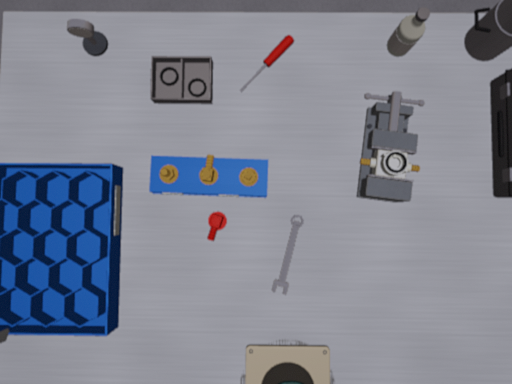

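View pics/scene0.png

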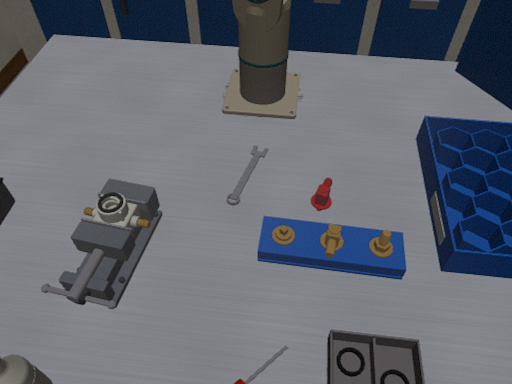

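Candidates for the elbow in the top view are:
- brass elbow in the rack's middle hole, (209,168)
- red elbow on the bench, (217,222), which is excluded by colour
- nipple, (168,173)
- plug, (248,176)
- brass stubs on the filter head, (366,161) and (416,168)

I choose (209,168), because it is brass, in the rack and its barb points sideways. Next I measure it, with a close crop to check.

```bash
python3 - <<'E'
from h import *
im=cv2.imread("pics/top0.png");D=np.load("topD.npy");C=cloud("top",D)
hsv=cv2.cvtColor(im,cv2.COLOR_BGR2HSV)
m=(hsv[...,0]>10)&(hsv[...,0]<30)&(hsv[...,1]>120)
w=np.zeros_like(m);w[140:200,190:230]=1
P=C[m&w];print(len(P),P.mean(0),P[:,2].max())
hi=P[P[:,2]>0.045];print("hi",len(hi),hi.min(0),hi.max(0));print(hi.round(3)[::6].tolist())
u,s,v=np.linalg.svd(hi[:,:2]-hi[:,:2].mean(0));print("axis yaw",np.degrees(np.arctan2(*v[0][::-1])))
# rack yaw from blue top
b=(hsv[...,0]>100)&(hsv[...,0]<125)&(hsv[...,1]>150);w[:]=0;w[150:202,145:275]=1
Q=C[b&w];Q=Q[(Q[:,2]>.025)&(Q[:,2]<.04)];r=cv2.minAreaRect(Q[:,:2].astype(np.float32)*1000);print("rack",r,Q[:,2].mean())
# port: boss top & seal
Q=C[130:195,355:425].reshape(-1,3);print("seal z pts",np.sort(Q[:,2])[-20:].round(4))
dark=(im.max(2)<60);w[:]=0;w[145:178,378:412]=1
Q=C[dark&w];Q=Q[Q[:,2]>.11];print(len(Q),Q.mean(0),Q.min(0),Q.max(0))
c=viewer.get_calibration("wrist");R=np.array(c["R"]);t=np.array(c["t"]).ravel();s=arm.sense()
T=np.array(s["tcp_rot"]);print("cam in tool",T.T@(-R.T@t-s["position"]),"\n",(T.T@R.T).round(3),c["mtx"])
a=cv2.resize(im[140:240,140:280],None,fx=5,fy=5);cv2.imwrite("pics/crop1.png",a)
E
```

```text
287 [0.52193702 0.19248934 0.06456713] 1.0166726070928942
hi 225 [0.41715733 0.06317558 0.04583512] [0.56316398 0.21002721 1.01667261]
[[0.563, 0.195, 0.061], [0.561, 0.186, 0.059], [0.556, 0.195, 0.062], [0.553, 0.194, 0.065], [0.551, 0.194, 0.063], [0.549, 0.195, 0.062], [0.546, 0.194, 0.063], [0.544, 0.192, 0.062], [0.541, 0.19, 0.062], [0.539, 0.189, 0.063], [0.536, 0.189, 0.064], [0.534, 0.19, 0.062], [0.531, 0.193, 0.067], [0.528, 0.2, 0.073], [0.528, 0.186, 0.071], [0.525, 0.197, 0.076], [0.526, 0.183, 0.073], [0.523, 0.197, 0.076], [0.524, 0.183, 0.071], [0.521, 0.199, 0.074], [0.521, 0.186, 0.072], [0.519, 0.202, 0.071], [0.518, 0.188, 0.074], [0.516, 0.204, 0.074], [0.516, 0.19, 0.073], [0.513, 0.204, 0.078], [0.514, 0.19, 0.074], [0.511, 0.206, 0.075], [0.512, 0.193, 0.072], [0.509, 0.207, 0.07], [0.509, 0.192, 0.075], [0.507, 0.207, 0.069], [0.507, 0.192, 0.072], [0.505, 0.207, 0.07], [0.505, 0.193, 0.07], [0.503, 0.205, 0.063], [0.502, 0.19, 0.072], [0.501, 0.192, 0.059]]
axis yaw -171.6456425429586
rack ((516.1314086914062, 197.55313110351562), (286.1217041015625, 89.08396911621094), 88.378173828125) 0.0319663015278108
seal z pts [1.0167 1.0167 1.0167 1.0167 1.0167 1.0167 1.0167 1.0167 1.0167 1.0167
 1.0167 1.0167 1.0167 1.0167 1.0167 1.0167 1.0167 1.0167 1.0167 1.0167]
81 [ 0.54090191 -0.23318971  0.1248401 ] [ 0.52025422 -0.2528227   0.11710475] [ 0.56075361 -0.20903221  0.12829631]
cam in tool [ 1.48398025e-04 -8.50955401e-02 -1.66284782e-01] 
 [[ 1.     0.001 -0.001]
 [-0.     0.957  0.29 ]
 [ 0.001 -0.29   0.957]] [[274.36457668   0.         252.28032673]
 [  0.         274.36457668 190.66688577]
 [  0.           0.           1.        ]]
```

View pics/crop1.png

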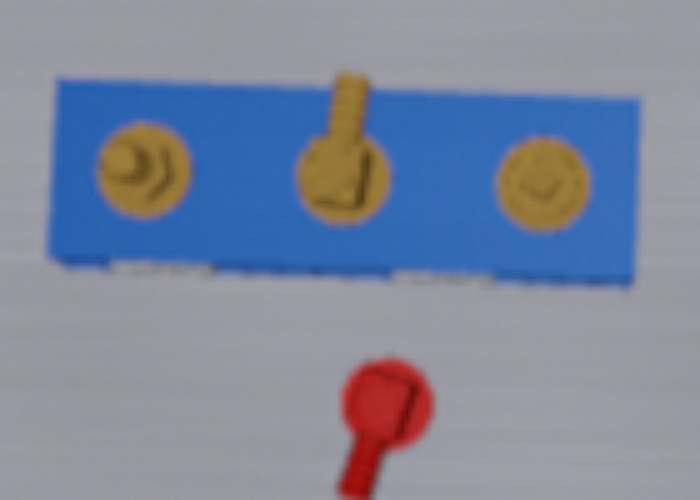

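The crop shows the brass elbow in the middle hole, with its body at crop (340,178) and its barb pointing up, i.e. world +x at about -7° yaw. The red look-alike lies at crop (390,405). I'm moving above the elbow now.

```bash
python3 -m crank '[[[-0.383,0.54,0],[0,0,0.95],-0.3],[[-0.383,0.54,0],[0,0,0.95],-0.3],[[-0.383,0.54,0],[0,0,0.95],-0.3],[[-0.383,0.54,0],[0,0,0.95],-0.3],[[-0.383,0.54,0],[0,0,0.95],-0.3],[[-0.383,0.54,0],[0,0,0.95],-0.3],[[-0.383,0.54,0],[0,0,0.95],-0.3],[[-0.383,0.54,0],[0,0,0.95],-0.3]]'
cat >> h.py <<'E'
def to(pos,yaw=None):
    s=arm.sense();T=np.array(s["tcp_rot"]);d=T.T@(np.array(pos)-s["position"])/.8
    y=np.degrees(np.arctan2(T[1,0],T[0,0]))
    r=None
    if yaw is not None: r=(-((yaw-y+180)%360-180))/90
    print("shift",d.round(4),"turnz",r,"| yaw",round(y,2),"pos",np.round(s["position"],4),"z",T[:,2].round(4),"q7",round(s["q"][6],3),"t",s["time"],"w",round(s["gripper_width"],4),"F",np.round(s["contact_force"],2))
E
python3 -c "
from h import *
to([.516,.196,.2],-98)"
```

```text
time: 1.7
position: [0.4991, 0.2189, 0.2199]
tcp_rot: [[0.973, -0.233, 0.001], [-0.233, -0.973, 0.001], [0.001, -0.001, -1.0]]
contact_force: [-0.1, 0.4, 0.1]
gripper_width: 0.0607
shift [0.0272 0.023  0.0248] turnz 0.9394900074950217 | yaw -13.45 pos [0.4991 0.2189 0.2199] z [ 8.e-04  8.e-04 -1.e+00] q7 -0.407 t 1.7 w 0.0607 F [-0.11  0.42  0.15]
```

```bash
python3 -m crank '[[[0.027,0.023,0.025],[0,0,0.94],-0.3],[[0.027,0.023,0.025],[0,0,0.94],-0.3],[[0.027,0.023,0.025],[0,0,0.94],-0.3],[[0.027,0.023,0.025],[0,0,0.94],-0.3],[[0.027,0.023,0.025],[0,0,0.94],-0.3],[[0.027,0.023,0.025],[0,0,0.94],-0.3],[[0.027,0.023,0.025],[0,0,0.94],-0.3],[[0.027,0.023,0.025],[0,0,0.94],-0.3]]'
python3 - <<'E'
from h import *
im,D=viewer.grab_frame("wrist");C=cloud("wrist",D);cv2.imwrite("pics/w1.png",im);np.save("w1D.npy",D)
for r in pinpoint("wrist","elbow_center")[:3]:
    p=np.array(r["xy"])*[512,384];print(r["score"],p,at_z("wrist",p,.054))
hsv=cv2.cvtColor(im,cv2.COLOR_BGR2HSV);m=(hsv[...,0]>10)&(hsv[...,0]<30)&(hsv[...,1]>100)
m&=(np.hypot(C[...,0]-.53,C[...,1]-.194)<.06)
cap=C[m&(C[...,2]>.0715)&(C[...,2]<.08)]
print("cap",len(cap),np.median(cap[:,2]),cv2.minAreaRect(cap[:,:2].astype(np.float32)*1000))
sh=C[m&(C[...,2]<.042)&(C[...,2]>.033)];print("shoulder",len(sh),cv2.minEnclosingCircle(sh[:,:2].astype(np.float32)*1000))
b=C[m&(C[...,2]>.052)&(C[...,0]>.538)]
u,s,v=np.linalg.svd(b[:,:2]-b[:,:2].mean(0));print("barb",len(b),b.mean(0),np.degrees(np.arctan(v[0][1]/v[0][0])))
to([.516,.196,.2],-98)
E
```

```text
time: 2.7
position: [0.5158, 0.1963, 0.1999]
tcp_rot: [[-0.145, -0.989, 0.001], [-0.989, 0.145, 0.001], [-0.001, -0.001, -1.0]]
contact_force: [0.1, -0.6, -0.5]
gripper_width: 0.0613
0.83 [252.3136 182.208 ] [0.51672519 0.19588627 0.054     ]
0.72 [278.4768 259.008 ] [0.41108362 0.1768933  0.054     ]
cap 506 0.07442313178993681 ((518.1123046875, 196.2911376953125), (24.71246910095215, 27.727338790893555), 81.70524597167969)
shoulder 292 ((517.812744140625, 196.94993591308594), 22.504045486450195)
barb 1298 [0.54642723 0.20023602 0.2331713 ] 86.48275549344974
shift [ 0.0003 -0.0003 -0.0004] turnz -0.0005247576513625063 | yaw -98.05 pos [0.5158 0.1962 0.1997] z [ 7.e-04  2.e-04 -1.e+00] q7 -1.511 t 2.8 w 0.0611 F [0.02 0.95 0.12]
```

View pics/w1.png

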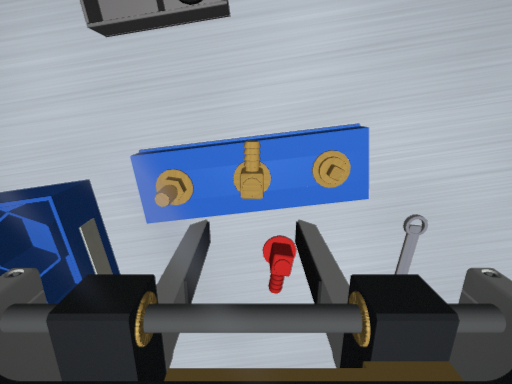

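The wrist view shows the elbow centred between the fingers at (252,182), with its barb straight up the image, so the -98° yaw fits. I'm descending.

```bash
python3 -m crank '[[[0,-0.0014,0.07],[0,0,0],-0.3],[[0,-0.0014,0.13],[0,0,0],-0.3],[[0,-0.0014,0.17],[0,0,0],-0.3],[[0,-0.0014,0.182],[0,0,0],-0.3],[[0,-0.0014,0.182],[0,0,0],-0.3],[[0,-0.0014,0.182],[0,0,0],1],[[0,-0.0014,0.182],[0,0,0],1],[[0,-0.0014,0.182],[0,0,0],1]]' 45
python3 -c "
from h import *
to([.517,.196,.12],-98)"
```

```text
time: 3.8
position: [0.5173, 0.1964, 0.0548]
tcp_rot: [[-0.139, -0.99, 0.002], [-0.99, 0.139, 0.001], [-0.001, -0.002, -1.0]]
contact_force: [-0.3, 0.3, 0.3]
gripper_width: 0.0346
shift [ 0.0005  0.0002 -0.0815] turnz -0.0002079490851230048 | yaw -98.02 pos [0.5173 0.1964 0.0548] z [ 1.8e-03  8.0e-04 -1.0e+00] q7 -1.332 t 3.8 w 0.0346 F [-0.35  0.32  0.29]
```

```bash
python3 -m crank '[[[0,0,0],[0,0,0],1],[[0,0,0],[0,0,0],1],[[0,0,0],[0,0,0],1],[[0,0,0],[0,0,0],1],[[0,0,-0.02],[0,0,0],1],[[0,0,-0.06],[0,0,0],1],[[0,0,-0.12],[0,0,0],1],[[0,0,-0.2],[0,0,0],1]]' 45
python3 - <<'E'
from h import *
to([.54,-.233,.22],None)
im,D=viewer.grab_frame("wrist");C=cloud("wrist",D);cv2.imwrite("pics/w2.png",im)
# precise port from top view: networks + white boss
im,D=viewer.grab_frame("top");C=cloud("top",D)
for n in ("port","rib","vice"):
    for c in ("top",):
        for r in pinpoint(c,n)[:3]:
            p=np.array(r["xy"])*[512,384];print(n,r["score"],p,at_z(c,p,0 if n=="vice" else .12))
E
```

```text
time: 4.8
position: [0.516, 0.1958, 0.2145]
tcp_rot: [[-0.14, -0.99, -0.0], [-0.99, 0.14, -0.001], [0.001, 0.0, -1.0]]
contact_force: [0.8, 0.8, -1.1]
gripper_width: 0.026
shift [ 0.5265 -0.1048 -0.0064] turnz None | yaw -98.06 pos [0.516  0.1958 0.2145] z [-2.e-04 -8.e-04 -1.e+00] q7 -1.528 t 4.8 w 0.026 F [ 0.77  0.81 -1.07]
port 0.72 [391.7824 161.7024] [ 0.54191067 -0.22448223  0.12      ]
rib 0.79 [385.024 156.096] [ 0.55442243 -0.20957608  0.12      ]
vice 0.92 [381.3888 168.    ] [ 0.54237645 -0.23656589  0.        ]
vice 0.42 [210.0224 180.288 ] [0.50788269 0.19708421 0.        ]
```

The elbow is gripped, at 26.0 mm opening. I'm moving next to the port, standing off so the wrist camera has a clear view of it.

```bash
python3 -m crank '[[[0.06,-0.006,-0.044],[0,0,-0.1],1],[[0.14,-0.014,-0.044],[0,0,-0.2],1],[[0.22,-0.022,-0.044],[0,0,-0.3],1],[[0.3,-0.031,-0.044],[0,0,-0.4],1],[[0.38,-0.04,-0.044],[0,0,-0.5],1],[[0.46,-0.048,-0.044],[0,0,-0.6],1],[[0.54,-0.056,-0.044],[0,0,-0.68],1],[[0.603,-0.063,-0.044],[0,0,-0.68],1]]'
python3 -m crank '[[[0,0,0],[0,0,0],1],[[0,0,0],[0,0,0],1],[[0,0,0],[0,0,0],1],[[0,0,0],[0,0,0],1],[[0,0,0],[0,0,0],1],[[0,0,0],[0,0,0],1],[[0,0,0],[0,0,0],1],[[0,0,0],[0,0,0],1]]' >/dev/null
cat > port.py <<'E'
from h import *
import sys
to([.54,-.233,.25])
im,D=viewer.grab_frame("wrist");C=cloud("wrist",D);cv2.imwrite(f"pics/{sys.argv[1]}.png",im)
for n,z in (("port",.12),("rib",.12),("vice",0)):
    for r in pinpoint("wrist",n)[:3]:
        p=np.array(r["xy"])*[512,384];print(n,round(r["score"],2),p.round(1),at_z("wrist",p,z).round(4))
near=np.hypot(C[...,0]-.541,C[...,1]+.231)<.045
dark=(im.max(2)<70)&near&(C[...,2]>.115)&(C[...,2]<.135)
S=C[dark];x=S[:,:2]
print("seal",len(S),np.percentile(S[:,2],[5,50,95]).round(4),cv2.minEnclosingCircle((x*1000).astype(np.float32)),(x.max(0)+x.min(0))/2)
el=cv2.fitEllipse(cv2.findContours(dark.astype(np.uint8),cv2.RETR_EXTERNAL,cv2.CHAIN_APPROX_NONE)[0][0]) if len(S)>20 else None
if el:
    for z in (.122,.125,.127): print("ellipse centre",el[0],el[1],at_z("wrist",el[0],z).round(4))
W=C[(im.min(2)>150)&near&(C[...,2]>.112)&(C[...,2]<.123)][:,:2]
if len(W): print("white rim",len(W),cv2.minEnclosingCircle((W*1000).astype(np.float32)))
E
python3 port.py w3
```

```text
time: 6.05
position: [0.4976, -0.2894, 0.2457]
tcp_rot: [[0.801, -0.598, -0.002], [-0.598, -0.801, 0.004], [-0.004, -0.002, -1.0]]
contact_force: [0.8, 0.1, -1.1]
gripper_width: 0.0257
shift [ 0.0002 -0.0883 -0.0051] turnz None | yaw -36.77 pos [ 0.4976 -0.2895  0.2458] z [-0.0019  0.0037 -1.    ] q7 0.176 t 7.05 w 0.0256 F [-0.35 -0.68 -1.52]
port 0.72 [255.5 119.7] [ 0.5436 -0.2328  0.12  ]
rib 0.72 [253.5  91. ] [ 0.5586 -0.2092  0.12  ]
vice 0.76 [257.6 118.2] [ 0.5454 -0.2373  0.    ]
seal 697 [0.1241 0.1255 0.1268] ((540.9719848632812, -232.7958984375), 23.246780395507812) [ 0.54098655 -0.23273736]
ellipse centre (253.52296447753906, 120.93551635742188) (44.45846176147461, 46.050743103027344) [ 0.5413 -0.2325  0.122 ]
ellipse centre (253.52296447753906, 120.93551635742188) (44.45846176147461, 46.050743103027344) [ 0.5413 -0.2324  0.125 ]
ellipse centre (253.52296447753906, 120.93551635742188) (44.45846176147461, 46.050743103027344) [ 0.5414 -0.2323  0.127 ]
white rim 961 ((541.407958984375, -232.8436279296875), 32.218997955322266)
```

View pics/w3.png

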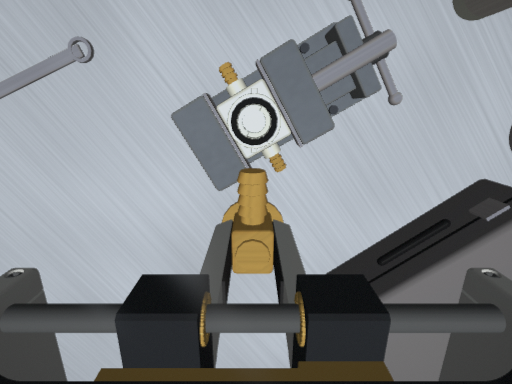

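The picture shows the port and its black seal at (254,121), with the vice screw to the upper right. The held elbow's barb is straight up the image, in line with the jaws. I'll fix the vice yaw from the head's brass stubs and the vice edges.

```bash
python3 - <<'E'
from h import *
im=cv2.imread("pics/w3.png")
hsv=cv2.cvtColor(im,cv2.COLOR_BGR2HSV);m=((hsv[...,0]>8)&(hsv[...,0]<30)&(hsv[...,1]>110)).astype(np.uint8)
n,l,st,ce=cv2.connectedComponentsWithStats(m)
P=[at_z("wrist",ce[i],.09) for i in range(1,n) if st[i,4]>40 and ce[i][1]<180 and abs(ce[i][0]-253)<40]
print(ce[[i for i in range(1,n) if st[i,4]>40]],P)
d=P[0]-P[1];print("stub yaw-90",np.degrees(np.arctan2(d[1],d[0]))-90)
c=viewer.get_calibration("wrist");T=np.array(c["R"])
lines=cv2.createLineSegmentDetector().detect(cv2.cvtColor(im,cv2.COLOR_BGR2GRAY))[0][:,0]
for x1,y1,x2,y2 in lines:
    if 170<min(x1,x2) and max(x1,x2)<400 and max(y1,y2)<195 and np.hypot(x2-x1,y2-y1)>30:
        a,b=at_z("wrist",(x1,y1),.1),at_z("wrist",(x2,y2),.1);d=b-a
        print(np.round([x1,y1,x2,y2]),((np.degrees(np.arctan2(d[1],d[0]))+45)%90-45).round(1))
to([.5412,-.2326,.181],-37)
E
```

```text
[[227.72925764  72.87772926]
 [277.22485207 162.59763314]
 [252.02923538 224.7976012 ]
 [300.77556818 320.03977273]
 [202.74712644 327.51724138]
 [256.41058824 373.04      ]] [array([ 0.5483176 , -0.17624011,  0.09      ]), array([ 0.5343754 , -0.28903506,  0.09      ])]
stub yaw-90 -7.046392176102941
[217. 108. 244. 156.] -7.1
[289. 131. 260.  76.] -6.6
[364.  36. 349.   1.] -6.6
[388.  95. 376.  65.] -7.4
[260.  79. 217. 105.] -6.9
[257.  59. 290.  39.] -6.5
[333. 129. 299. 147.] -7.9
[222. 123. 206.  95.] -8.0
[369.  41. 322.  70.] -6.2
[320.  88. 384.  53.] -8.0
[384.  59. 397.  91.] -6.7
[361.   0. 373.  30.] -6.5
[301. 143. 259.  62.] -7.0
[378.  63. 392.  96.] -7.0
[271.  90. 293. 133.] -7.6
[353.   1. 366.  33.] -6.9
shift [ 0.0014 -0.0895  0.0811] turnz 0.0025458242071692895 | yaw -36.77 pos [ 0.4976 -0.2895  0.2457] z [-0.002   0.0037 -1.    ] q7 0.176 t 7.25 w 0.0255 F [-0.12 -0.08 -1.97]
```

Vice yaw is -7°, so the rib sits at 53°, and the elbow is at 53.2°. The stub midpoint also confirms the port at (0.5413, -0.2326). I'm moving over it and then down to just above the seal.

```bash
python3 -m crank '[[[0.001,-0.045,0],[0,0,0],1],[[0.0014,-0.0895,0],[0,0,0],1],[[0.0014,-0.0895,0],[0,0,0],1],[[0.0014,-0.0895,0.04],[0,0,0],1],[[0.0014,-0.0895,0.07],[0,0,0],1],[[0.0014,-0.0895,0.081],[0,0,0],1],[[0.0014,-0.0895,0.081],[0,0,0],1],[[0.0014,-0.0895,0.081],[0,0,0],1]]'
python3 -c "
from h import *
to([.5413,-.2326,.150],-37)
for c in ('scene','wrist'):
    im,D=viewer.grab_frame(c);cv2.imwrite('pics/%s4.png'%c,im)
    a=im[140:300,40:220] if c=='scene' else im[40:290,130:400]
    cv2.imwrite('pics/%s4c.png'%c,cv2.resize(a,(400,380)))
cv2.imwrite('pics/c4.png',np.hstack([cv2.imread('pics/%s4c.png'%c) for c in ('scene','wrist')]))"
```

```text
time: 8.25
position: [0.5417, -0.2333, 0.1821]
tcp_rot: [[0.801, -0.599, -0.0], [-0.599, -0.801, 0.003], [-0.002, -0.002, -1.0]]
contact_force: [-0.1, 0.1, -0.2]
gripper_width: 0.0258
shift [-0.0009 -0.0004  0.0401] turnz 0.002275260855512329 | yaw -36.8 pos [ 0.5417 -0.2333  0.1821] z [-4.0e-04  2.8e-03 -1.0e+00] q7 0.103 t 8.25 w 0.0258 F [-0.06  0.13 -0.2 ]
```

View pics/c4.png

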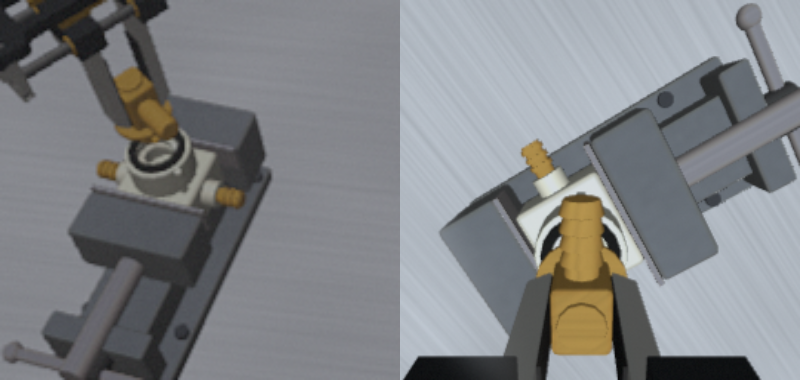

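Left crop: the elbow hangs squarely over the seal ring. Right crop: the barb points over the rib side. I'm lowering it gently.

```bash
python3 -m crank '[[[-0.0009,-0.0004,0.01],[0,0,0],1],[[-0.0009,-0.0004,0.02],[0,0,0],1],[[-0.0009,-0.0004,0.025],[0,0,0],1],[[-0.0009,-0.0004,0.028],[0,0,0],1],[[-0.0009,-0.0004,0.03],[0,0,0],1],[[-0.0009,-0.0004,0.032],[0,0,0],1],[[-0.0009,-0.0004,0.034],[0,0,0],1],[[-0.0009,-0.0004,0.0355],[0,0,0],1]]'
python3 -c "
from h import *
to([.5413,-.2326,.1505],-37);print(arm.sense()['ft_torque'])"
```

```text
time: 9.35
position: [0.5413, -0.2323, 0.1536]
tcp_rot: [[0.801, -0.599, -0.0], [-0.599, -0.801, 0.003], [-0.002, -0.002, -1.0]]
contact_force: [-0.5, -0.6, -2.7]
gripper_width: 0.0259
shift [0.0002 0.0004 0.0039] turnz 0.002463052256738744 | yaw -36.78 pos [ 0.5413 -0.2323  0.1536] z [-3.0e-04  3.1e-03 -1.0e+00] q7 0.123 t 9.35 w 0.0259 F [-0.54 -0.63 -2.74]
[-0.07347748  0.09061342 -0.00769164]
```

```bash
python3 -m crank '[[[0,0.0003,0.0005],[0,0,0],1],[[0,0.0003,0.001],[0,0,0],1],[[0,0.0003,0.0015],[0,0,0],1],[[0,0.0003,0.002],[0,0,0],1],[[0,0.0003,0.0025],[0,0,0],1],[[0,0.0003,0.003],[0,0,0],1],[[0,0.0003,0.0035],[0,0,0],1],[[0,0.0003,0.004],[0,0,0],1]]'
python3 -c "
from h import *
to([.5413,-.2326,.150],-37);print(arm.sense()['ft_torque'])"
```

```text
time: 10.35
position: [0.5413, -0.2325, 0.1508]
tcp_rot: [[0.801, -0.599, -0.0], [-0.599, -0.801, 0.003], [-0.002, -0.003, -1.0]]
contact_force: [-1.7, 1.3, 3.7]
gripper_width: 0.0254
shift [0.0001 0.0001 0.001 ] turnz 0.002510310110600105 | yaw -36.77 pos [ 0.5413 -0.2325  0.1508] z [-0.      0.0032 -1.    ] q7 0.126 t 10.35 w 0.0254 F [-1.65  1.25  3.7 ]
[0.1785579  0.37281153 0.0355661 ]
```

It rests at TCP z 0.1508, so the tip is about 14.3 mm below the rim: the lugs have dropped in at the start. Now I screw clockwise along the helix in mid-play, reading averaged force as I go.

```bash
cat > f.py <<'E'
from h import *
F=[];Q=[];Z=[];Y=[]
for i in range(5):
    viewer.grab_frame("top");s=arm.sense();T=s["tcp_rot"]
    F.append(s["contact_force"]);Q.append(s["ft_torque"]);Z.append(s["position"]);Y.append(np.degrees(np.arctan2(T[1][0],T[0][0])))
print("t",round(s["time"],2),"F",np.mean(F,0).round(2),"sd",np.std(F,0).round(2),"M",np.mean(Q,0).round(3),"pos",(1000*np.mean(Z,0)).round(2),"yaw",round(np.mean(Y),2),"q7",round(s["q"][6],2),"w",s["gripper_width"].round(4) if hasattr(s["gripper_width"],"round") else s["gripper_width"])
E
python3 f.py
python3 -m crank '[[[0,0,-0.00024],[0,0,0.022],1],[[0,0,-0.0001],[0,0,0.044],1],[[0,0,0.00004],[0,0,0.067],1],[[0,0,0.00018],[0,0,0.089],1],[[0,0,0.00032],[0,0,0.111],1],[[0,0,0.00046],[0,0,0.133],1],[[0,0,0.0006],[0,0,0.156],1],[[0,0,0.00074],[0,0,0.178],1]]'
python3 f.py
```

```text
t 10.6 F [-1.24  0.82  3.55] sd [0.77 0.46 1.05] M [0.103 0.432 0.009] pos [ 541.26 -232.47  150.79] yaw -36.78 q7 0.13 w 0.025898703161772764
time: 11.6
position: [0.5412, -0.2324, 0.1501]
tcp_rot: [[0.603, -0.798, -0.0], [-0.798, -0.603, 0.003], [-0.003, -0.002, -1.0]]
contact_force: [0.1, 1.1, -0.1]
gripper_width: 0.0257
t 11.85 F [ 0.24  0.01 -1.21] sd [0.32 0.53 0.46] M [-0.045  0.131 -0.011] pos [ 541.25 -232.5   150.09] yaw -52.84 q7 -0.09 w 0.02568032800098942
```

```bash

python3 -m crank '[[[0,0,0.00014],[0,0,0.022],1],[[0,0,0.00028],[0,0,0.044],1],[[0,0,0.00042],[0,0,0.067],1],[[0,0,0.00056],[0,0,0.089],1],[[0,0,0.00056],[0,0,0.089],1],[[0,0,0.00056],[0,0,0.089],1],[[0,0,0.00056],[0,0,0.089],1],[[0,0,0.00056],[0,0,0.089],1]]' >/dev/null
python3 f.py
python3 -m crank '[[[0,0,0.00014],[0,0,0.022],1],[[0,0,0.00028],[0,0,0.044],1],[[0,0,0.00042],[0,0,0.067],1],[[0,0,0.00056],[0,0,0.089],1],[[0,0,0.00056],[0,0,0.089],1],[[0,0,0.00056],[0,0,0.089],1],[[0,0,0.00056],[0,0,0.089],1],[[0,0,0.00056],[0,0,0.089],1]]' >/dev/null
python3 f.py
```

```text
t 13.1 F [ 0.02 -0.14 -1.24] sd [0.73 0.28 0.16] M [-0.043  0.108  0.027] pos [ 541.27 -232.54  149.68] yaw -60.8 q7 -0.2 w 0.025147763610328902
t 14.35 F [-0.12  0.27 -0.58] sd [0.39 0.09 0.36] M [-0.049  0.12   0.001] pos [ 541.29 -232.54  149.24] yaw -68.81 q7 -0.31 w 0.02565264584133776
```

```bash

python3 -m crank '[[[0,0,0.00014],[0,0,0.022],1],[[0,0,0.00028],[0,0,0.044],1],[[0,0,0.00042],[0,0,0.067],1],[[0,0,0.00042],[0,0,0.067],1],[[0,0,0.00042],[0,0,0.067],1],[[0,0,0.00042],[0,0,0.067],1],[[0,0,0.00042],[0,0,0.067],1],[[0,0,0.00042],[0,0,0.067],1]]' >/dev/null
python3 f.py
python3 -m crank '[[[0,0,0.00014],[0,0,0.022],1],[[0,0,0.00028],[0,0,0.044],1],[[0,0,0.00042],[0,0,0.067],1],[[0,0,0.00042],[0,0,0.067],1],[[0,0,0.00042],[0,0,0.067],1],[[0,0,0.00042],[0,0,0.067],1],[[0,0,0.00042],[0,0,0.067],1],[[0,0,0.00042],[0,0,0.067],1]]' >/dev/null
python3 f.py
```

```text
t 15.6 F [-0.07 -0.03 -0.68] sd [0.55 0.39 0.51] M [-0.059  0.127 -0.003] pos [ 541.29 -232.56  148.91] yaw -74.84 q7 -0.39 w 0.025906718922101706
t 16.85 F [-0.    0.24 -1.13] sd [0.45 0.51 0.26] M [-0.042  0.11  -0.018] pos [ 541.31 -232.57  148.58] yaw -80.87 q7 -0.47 w 0.025463288875605138
```

```bash

python3 -m crank '[[[0,0,0.00014],[0,0,0.022],1],[[0,0,0.00028],[0,0,0.044],1],[[0,0,0.00042],[0,0,0.067],1],[[0,0,0.00042],[0,0,0.067],1],[[0,0,0.00042],[0,0,0.067],1],[[0,0,0.00042],[0,0,0.067],1],[[0,0,0.00042],[0,0,0.067],1],[[0,0,0.00042],[0,0,0.067],1]]' >/dev/null
python3 f.py
```

```text
t 18.1 F [ 0.33 -0.08 -0.64] sd [0.16 0.44 0.44] M [-0.027  0.138  0.024] pos [ 541.3  -232.58  148.25] yaw -86.9 q7 -0.55 w 0.025554210009567205
```

```bash

python3 -m crank '[[[0,0,0.00014],[0,0,0.022],1],[[0,0,0.00028],[0,0,0.044],1],[[0,0,0.00042],[0,0,0.067],1],[[0,0,0.00042],[0,0,0.067],1],[[0,0,0.00042],[0,0,0.067],1],[[0,0,0.00042],[0,0,0.067],1],[[0,0,0.00042],[0,0,0.067],1],[[0,0,0.00042],[0,0,0.067],1]]' >/dev/null
python3 f.py
```

```text
t 19.35 F [ 0.08  0.33 -1.37] sd [0.42 0.31 0.75] M [-0.044  0.126 -0.02 ] pos [ 541.29 -232.6   147.91] yaw -92.93 q7 -0.64 w 0.025737389759226553
```

```bash

python3 -m crank '[[[0,0,0.00014],[0,0,0.022],1],[[0,0,0.00028],[0,0,0.044],1],[[0,0,0.00042],[0,0,0.067],1],[[0,0,0.00042],[0,0,0.067],1],[[0,0,0.00042],[0,0,0.067],1],[[0,0,0.00042],[0,0,0.067],1],[[0,0,0.00042],[0,0,0.067],1],[[0,0,0.00042],[0,0,0.067],1]]' >/dev/null
python3 f.py
```

```text
t 20.6 F [1.14 0.44 2.76] sd [0.62 0.7  0.3 ] M [ 0.018 -0.173  0.02 ] pos [ 541.55 -232.7   147.73] yaw -98.96 q7 -0.72 w 0.025555995202133933
```

```bash

python3 -m crank '[[[0,0,0.00014],[0,0,0.022],1],[[0,0,0.00028],[0,0,0.044],1],[[0,0,0.00042],[0,0,0.067],1],[[0,0,0.00042],[0,0,0.067],1],[[0,0,0.00042],[0,0,0.067],1],[[0,0,0.00042],[0,0,0.067],1],[[0,0,0.00042],[0,0,0.067],1],[[0,0,0.00042],[0,0,0.067],1]]' >/dev/null
python3 f.py
```

```text
t 21.85 F [-0.27 -0.1   3.76] sd [0.21 0.45 0.38] M [-0.123  0.195  0.004] pos [ 541.39 -232.81  147.36] yaw -104.99 q7 -0.81 w 0.02581656987861471
```

The contact shows clearly: Fz rose from about -1 N to +2.8 N, then to +3.8 N. With the 4 N preload and 2.5 N/mm, it puts contact at TCP z of about 147.7 mm, which is yaw -96.5°. The final yaw is therefore -141.5°, another 36.5° from here.

```bash

python3 -m crank '[[[0,0,0.0004],[0,0,0.058],1],[[0,0,0.0008],[0,0,0.116],1],[[0,0,0.0012],[0,0,0.174],1],[[0,0,0.0016],[0,0,0.232],1],[[0,0,0.002],[0,0,0.29],1],[[0,0,0.0023],[0,0,0.348],1],[[0,0,0.0026],[0,0,0.405],1],[[0,0,0.0026],[0,0,0.405],1]]' >/dev/null
python3 f.py
```

```text
t 23.1 F [-0.    0.09  5.57] sd [0.61 0.43 0.49] M [-0.097  0.167 -0.092] pos [ 541.64 -233.15  145.62] yaw -141.46 q7 -1.32 w 0.02554255938318261
```

It now sits at -141.46°, 45° past the felt contact. The height agrees with the lugs riding on the upper flank against the seal. I'm releasing and then rising straight up.

```bash

python3 -m crank '[[[0,0,0],[0,0,0],1],[[0,0,0],[0,0,0],-0.1],[[0,0,0],[0,0,0],-0.1],[[0,0,0],[0,0,0],-0.1],[[0,0,0],[0,0,0],-0.1],[[0,0,0],[0,0,0],-0.1],[[0,0,-0.03],[0,0,0],-0.1],[[0,0,-0.08],[0,0,0],-0.1]]'
python3 -m crank '[[[0,0.03,-0.06],[0,0,0],-0.1],[[0,0.08,-0.1],[0,0,0],-0.1],[[0,0.08,-0.1],[0,0,0],-0.1],[[0,0.08,-0.1],[0,0,0],-0.1],[[0,0.08,-0.1],[0,0,0],-0.1],[[0,0.08,-0.1],[0,0,0],-0.1],[[0,0.08,-0.1],[0,0,0],-0.1],[[0,0.08,-0.1],[0,0,0],-0.1]]'
python3 - <<'E'
from h import *
to([0,0,0])
im,D=viewer.grab_frame("wrist");C=cloud("wrist",D);cv2.imwrite("pics/w5.png",im)
hsv=cv2.cvtColor(im,cv2.COLOR_BGR2HSV);m=(hsv[...,0]>8)&(hsv[...,0]<30)&(hsv[...,1]>100)&(np.hypot(C[...,0]-.5413,C[...,1]+.2326)<.06)
cap=C[m&(C[...,2]>.162)&(C[...,2]<.172)]
print("cap",len(cap),np.median(cap[:,2]),cv2.minAreaRect(cap[:,:2].astype(np.float32)*1000))
b=C[m&(C[...,2]>.148)&(C[...,2]<.162)];b=b[np.hypot(b[:,0]-.5413,b[:,1]+.2326)>.022]
d=b.mean(0)-[.5413,-.2326,0];print("barb",len(b),b.mean(0),np.degrees(np.arctan2(d[1],d[0])))
E
```

```text
time: 24.1
position: [0.5409, -0.2326, 0.2093]
tcp_rot: [[-0.782, -0.623, -0.002], [-0.623, 0.782, 0.003], [-0.001, 0.003, -1.0]]
contact_force: [0.9, -1.3, 0.6]
gripper_width: 0.0519
time: 25.1
position: [0.501, -0.1831, 0.2893]
tcp_rot: [[-0.783, -0.623, -0.002], [-0.623, 0.783, 0.003], [-0.0, 0.003, -1.0]]
contact_force: [0.1, 0.3, 0.5]
gripper_width: 0.0514
shift [0.3477 0.5678 0.3634] turnz None | yaw -141.49 pos [ 0.501  -0.1831  0.2893] z [-0.0019  0.0029 -1.    ] q7 -1.492 t 25.1 w 0.0514 F [0.07 0.33 0.52]
cap 660 0.1648905477276 ((541.6829223632812, -233.70989990234375), (25.29838752746582, 28.53578758239746), 38.49432373046875)
barb 432 [ 0.5629075  -0.26009625  0.15398146] -51.83852536664207
```

View pics/w5.png

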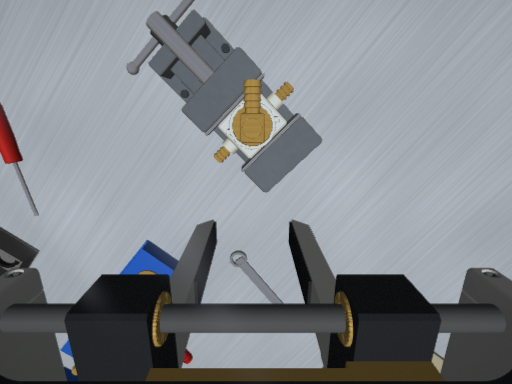

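The view shows the elbow seated squarely on the port at (252,127). Its barb is straight up the image at -51.5°, as it was when gripped, so it neither slipped nor sprang back. Handing in.

```bash
python3 -c "
from station import arm
print(arm.hand_in(),arm.sense()['time'])"
```

```text
the job is handed in; nothing more can be done
the job is handed in; nothing more can be done
```

The brass elbow is out of the rack, screwed into the port, turned 45° past the point where I felt the seal, and released. I handed the job in at about 25 s.

- **Start:** the elbow went in with the barb over the rib and dropped to about 14 mm below the rim with only a few newtons of force.
- **Seal contact:** I felt it at tool yaw -96.5°, where the vertical force jumped by about 4 N, matching the seal's preload. That angle is good to about 2°. The 0.6 mm thread play could move it by roughly another 5° if contact is counted on one thread flank or the other.
- **Final turn:** I stopped at -141.46°.
- **Last checks:** after release, the wrist camera showed the barb at -51.5°, which is what the gripped angle implies, so it did not slip or spring back. The barb pixels alone gave -51.8°. The elbow was upright and centred within about 1 mm, and the gripper was clear of it.
- **Not checked:** I did not picture the other two fittings again at the end. The gripper did not go near them after lifting the elbow out.

No check failed. The elbow came to rest about 0.3 mm higher than a mid-play path would give, which fits the seal pushing it up against the thread.

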